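Fetch the float bowl from behind the cans and close the carburettor

TASK

Set the three tall containers that crowd the brass-coloured float bowl in the drip tray (spray can, oil bottle, cone-top tin) upright on the cork mat, then lift the bowl out and set it, just as it lies (open side down), squarely on the upturned carburettor in the blue vise, with the two oblong flanges flush and lined up. Then put each of the three containers back upright in the very spot in the tray where it stood. Set things down rather than dropping them, and leave the squat tin in the tray where it is.

Things in the scene. Friction and masses are not known exactly. Their poses are not given: they have to be found in the camera images.
- spray_can: Aerosol can, round, upright: bare metal can 53 mm in diameter with a grey band, straight from 0 to 116 mm up, then a shoulder and a black cap 43 mm in diameter; 145 mm high in all, about 0.25 kg. Origin at the centre of its underside, z up. Stands in the tray at the start.
- oil_bottle: White plastic oil bottle with oblong section, upright: 38 mm along its own x, 58 mm along its own y, straight from 0 to 115 mm up, then a shoulder and a round black cap 28 mm in diameter; 140 mm high in all, about 0.25 kg. Origin at the centre of its underside, z up. Stands in the tray at the start.
- cone_tin: Round tin with a green band and a conical top, upright: 56 mm in diameter (58 mm over the thin seams), straight from 0 to 110 mm up, then a cone to 130 mm and a small black cap 20 mm in diameter; 140 mm high in all, about 0.28 kg. Origin at the centre of its underside, z up. Stands in the tray at the start.
- float_bowl: Dull brass-coloured float bowl lying open side down between the tall containers: hollow oblong cover, outside 58 mm (x) by 46 mm (y), 38 mm high, plus a drain plug 6 mm high on top; round its lower edge a flange 68 by 56 mm, 4 mm thick. Walls 3.5 mm, cavity 51 x 39 mm, 34 mm deep; 0.14 kg. Origin at the centre of its underside (flange face), z up. Same either way round.
- carburettor: Dull brass-coloured carburettor, upside down, fixed in a blue machine vise left or right of the tray. Gasket face up, 105 mm above the bench: flange 70 (x) by 58 (y) mm with a jet tube 12 mm wide, 14 mm high in its middle (goes inside the bowl). Origin mid-face at the tube's foot, z up. With the bowl on, origins coincide and x axes are parallel, either way round. Jaws end 41 mm below.
- mat: Cork mat, fixed flat on the bench, 260 mm (its x) by 160 mm (its y), 4 mm thick; the side area. Origin at the centre of its underside. Lies left or right of the tray; the vise is on the other side.
- tray: Shallow sheet-steel drip tray, fixed to the bench, 210 mm (its x) by 320 mm (its y) outside, rim 18 mm high (21 mm over its rolled edge), wall and floor 4 mm thick, so things in it stand 4 mm above the bench. Origin at the centre of its underside, x pointing away from the robot.
- squat_tin: Squat round lidded tin, plain metal, 66 mm in diameter, 42 mm high, standing in a front corner of the tray; not in the way and to be left alone. Origin at the centre of its underside. (The ribbed red screw cap, 47 mm across, 22 mm high, in the other front corner is not in the way either.)
Not all that is in view belongs to the job. Leave any pink or purple look-alike of the cone_tin alone.

How it is judged:
On the way, in this order (a step that is already met when the one before it is completed fails the run):
1. The three tall containers stand upright and released on the cork mat together, the float bowl still in its place in the tray (x of spray_can in the frame of mat between -0.13 and 0.13 m and y of spray_can in the frame of mat between -0.08 and 0.08 m and z of spray_can in the frame of mat between 0.001 and 0.009 m and angle between each of spray_can, oil_bottle, cone_tin's own z axis and vertical below 0.1 rad and linear speed of each of spray_can, oil_bottle, cone_tin below 0.05 m/s and contact force between the fingers and spray_can below 0.5 N and x of oil_bottle in the frame of mat between -0.13 and 0.13 m and y of oil_bottle in the frame of mat between -0.08 and 0.08 m and z of oil_bottle in the frame of mat between 0.001 and 0.009 m and contact force between the fingers and oil_bottle below 0.5 N and x of cone_tin in the frame of mat between -0.13 and 0.13 m and y of cone_tin in the frame of mat between -0.08 and 0.08 m and z of cone_tin in the frame of mat between 0.001 and 0.009 m and contact force between the fingers and cone_tin below 0.5 N and distance of float_bowl from where it was at the start of the episode below 0.03 m), for 0.2 s.
2. The float bowl sits flush and lined up on the gasket face, released (horizontal distance between float_bowl and carburettor below 0.008 m and z of float_bowl in the frame of carburettor between -0.003 and 0.003 m and angle between the x axis of float_bowl and the x axis of carburettor, either way round below 0.14 rad and angle between float_bowl's own z axis and vertical below 0.06 rad and linear speed of float_bowl below 0.03 m/s and contact force between the fingers and float_bowl below 0.5 N), for 0.2 s.
At the end, for the whole second after the job is handed in: Spray can, oil bottle and cone-top tin each stand upright, released and at rest, within 15 mm of where they stood at the start; the float bowl rests released on the carburettor's gasket face: centre within 8 mm, long axes within 8 degrees, flush within 3 mm (all of step 2 and distance of each of spray_can, oil_bottle, cone_tin from where it was at the start of the episode below 0.015 m and angle between each of spray_can, oil_bottle, cone_tin's own z axis and vertical below 0.1 rad and linear speed of each of spray_can, oil_bottle, cone_tin below 0.03 m/s and contact force between the fingers and spray_can below 0.5 N and contact force between the fingers and oil_bottle below 0.5 N and contact force between the fingers and cone_tin below 0.5 N); the robot touches nothing.
It fails at once if A tall container is tipped over (angle between any of spray_can, oil_bottle, cone_tin's own z axis and vertical above 0.6 rad).
It fails at once if A container or the bowl is dropped (falls freely faster than 0.6 m/s, about 20 mm) ((linear speed of spray_can above 0.6 m/s and contact force between each of the arm, the fingers and spray_can below 0.1 N) or (linear speed of oil_bottle above 0.6 m/s and contact force between each of the arm, the fingers and oil_bottle below 0.1 N) or (linear speed of cone_tin above 0.6 m/s and contact force between each of the arm, the fingers and cone_tin below 0.1 N) or (linear speed of float_bowl above 0.6 m/s and contact force between each of the arm, the fingers and float_bowl below 0.1 N)).
It fails at once if The squat tin is shifted by more than 15 mm (distance of squat_tin from where it was at the start of the episode above 0.015 m).
It also fails if it takes over 138 s, if anything falls off the work surface, if the arm or the gripper's body presses on something with over 40 N, if the wrist force passes 120 N, or if a joint passes its speed limit or range.

ROBOT

A 6-joint arm with a two-finger parallel gripper is mounted at the origin on the work surface. World frame = base frame: x ahead of the robot, y to its left, z up, the work surface at z = 0. Lengths are in m, angles in rad, forces in N, time in s.
With the tool pointing down it reaches from about 0.35 to 0.875 m from the base axis. Payload 15.5 kg.
Tool frame: the origin (TCP) lies between the finger pads; the fingertips stand 11 mm ahead of it and the grasp point (between the pads) lies 8 mm behind it (robot.tip_reach is the distance from the TCP to the fingertips, in m); z points along the fingers, y is the line along which they close (so a half turn about z gives the same grasp; the last joint's range is limited). The gripper opens to 85 mm and grips with 20 to 120 N. Pads are 22 mm wide; open, the fingers measure 114 mm over their backs; the gripper's body (76 mm by 85 mm) begins 54 mm behind the grasp point. The pads swing forward as they close: fully open they stand 13 mm farther back than shut.
Start: joints at [1.236, 0.494, 1.345, -0, 1.302, -0.096], TCP at [0.148, 0.607, 0.242] pointing down, gripper open.
Joint ranges: [-2.91, 2.91], [-0.82, 2.16], [0.22, 2.67], [-1.22, 4.37], [0.12, 2.79], [-3.08, 3.08]. Speed limits (rad/s): [1.89, 1.89, 2.57, 3.01, 3.01, 3.01].

INTERFACE

Orientations are given as a unit quaternion [x, y, z, w].
In Python, from rig import robot, snapshot, masks_of, spot_point gives the robot as it stands.
- The arm moves only by the shell command python3 -m handwheel 'ROWS' [FORCE]. ROWS is JSON, a list of rows, each a list of 7 numbers: the opening, from 0 (shut) to 1 (fully open), then the shift along the world's x, y, z in units of 60 mm (1.0 is 60 mm), then the turn, a rotation vector about the world's x, y, z in units of 6 degrees (1.0 is 6 degrees). In form: [[fingers, dx, dy, dz, wx, wy, wz], ...]. A call has 1 to 5 rows; each row shifts and turns the commanded pose from where the row before left it; what a row does not reach is not made up. A row lasts 1/8 s, in which the tool goes at most 62.5 mm and 10.7 degrees, less where a joint would pass 70% of its speed; a pose out of reach is approached as far as the arm can. A call is refused whole if a number of a shift passes 1 or a number of a turn 1, either way. A call with a gripper value outside its range is refused whole. The fingers move at their own pace and stop on an object; FORCE is the grip in N (left out, the last holds). Time passes only in rows, so rows that do not move let the fingers close. It gives the time, the measured TCP pose, the force, the opening and the grip force at its end, in the units of the state.
- robot.read_state(): the state, without advancing time (a new reading comes with each control period).
- snapshot(name): name is "side" or "top"; returns a dict with "frame" (400x640x3 uint8, red, green, blue), "z_map" (400x640 float32, m along the optical axis (not along the pixel's ray), 0 where there is no reading), "mtx" (3x3 intrinsics, pixels), "distortion" ([k1, k2, p1, p2, k3] as OpenCV has them; the pictures are not rectified), "cam_to_world" (4x4, takes a point from camera to world coordinates). Camera axes: x right, y down, z forward; pixel columns grow to the right and rows downward; lengths in m; the calibration is good to about 2 mm. A picture is of the moment at which its call begins.
- robot.hand_in(): hands the job in; it is judged then, once.
Trained networks look in the newest picture that a camera, given by its name, has taken for a name from the list of things; names that differ only in an ending like _2 or _b are one class to them, and where a whole thing is asked for, a point or a joint stands for the part that bears it (a point fixed in the world has none). Each returns a list of dicts, best first, with "conf" (0 to 1); they miss things now and then, are a little off and sometimes report something else, mostly with a low value. They report only what shows in the picture. A call takes as long as a camera call. They do not tell look-alikes from the thing itself.
- masks_of(camera, target): "mask" (400x640 bool, what is visible of it) and "centre" ([row, column] in pixels, amid what is visible of it).
- spot_point(camera, target): "centre" ([row, column] in pixels: a listed point, or the origin of a listed thing).
The state is a dict: "time_s": time; "joint_pos": joint angles; "joint_velocities": joint speeds; "effort": joint torques, N m; "tcp_pos": TCP position; "tcp_rot": TCP orientation; "force": force on the tool from outside, world axes, zero at the start; "ft_torque": the same for the moment, N m; "grip_width": opening from 0.0 (shut) to 1.0 (fully open); "finger_force": force on a finger pad.
Only numpy, scipy, OpenCV 4.12 (cv2) and the standard library are available. Lean on these libraries where they do the work, as an engineer would, in place of code of your own. Each camera call takes 0.05 s, during which the arm holds its last target. There are 200 camera calls.

## Working session

There is one attempt and no reset: what is moved stays moved. The work goes in short steps, Python scripts to look and compute and a shell command to move; the robot and the scene stay as the last step left them, time stands still between calls to the robot, and variables do not carry over. Pictures are saved under pics/ and viewed, at most 14 in all, crops included, and the job is handed in when it is done.

```bash
ls; mkdir -p pics; python3 - <<'E'
from rig import robot,snapshot
import cv2
for n in("side","top"):
    s=snapshot(n);cv2.imwrite(f"pics/{n}0.png",s["frame"][:,:,::-1]);print(s["mtx"].tolist(),s["distortion"],s["cam_to_world"].tolist())
print(robot.read_state(),robot.tip_reach)
E
```

```text
pics
[[477.9947254927761, 0.0, 317.8098637903177], [0.0, 477.9947254927761, 205.75832484745914], [0.0, 0.0, 1.0]] [-0.09195876  0.          0.          0.          0.        ] [[-0.8444504069820256, -0.41513971677709344, 0.33847086388953185, 0.2423999565144757], [-0.5356308649838737, 0.6524100370751493, -0.5361536346983292, 0.6300521186500994], [0.0017568791986462805, -0.6340505966228852, -0.7732895669137432, 0.972395457434399], [0.0, 0.0, 0.0, 1.0]]
[[363.72113617370087, 0.0, 315.77968652415535], [0.0, 363.72113617370087, 199.4954374992931], [0.0, 0.0, 1.0]] [0.02563617 0.         0.         0.         0.        ] [[-0.024975288092869866, -0.9881393964373126, 0.1515149107948842, 0.46207642410575783], [-0.9995224055374866, 0.02192356722784538, -0.021778843600206904, 0.022640807383193316], [0.018198786037378446, -0.15198648100574505, -0.9882150139409215, 1.0404032197641953], [0.0, 0.0, 0.0, 1.0]]
{'time_s': 0.1, 'joint_pos': array([ 1.23547337e+00,  4.94119934e-01,  1.34605374e+00,  2.68224241e-05,
        1.30252966e+00, -9.55285667e-02]), 'joint_velocities': array([ 0.00018638, -0.00065266, -0.00010162,  0.00016773,  0.00105386,
        0.00034859]), 'effort': array([ 1.94283239e-03, -8.83591247e+01, -3.84561002e+01, -3.15363718e-05,
        5.22513612e-03,  8.70223948e-05]), 'tcp_pos': array([0.14834199, 0.60681864, 0.24176581]), 'tcp_rot': array([ 1.19613658e-01,  9.92820358e-01, -5.39737084e-04, -1.31341453e-04]), 'force': array([-0.52747634,  0.25283888,  0.59594491]), 'ft_torque': array([ 0.000664  , -0.01277267, -0.02094138]), 'finger_force': 0.0, 'grip_width': 0.9982932422160146} 0.011
```

View pics/side0.png

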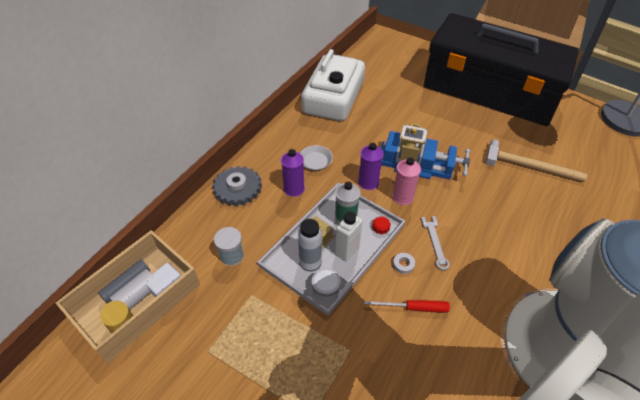

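View pics/top0.png

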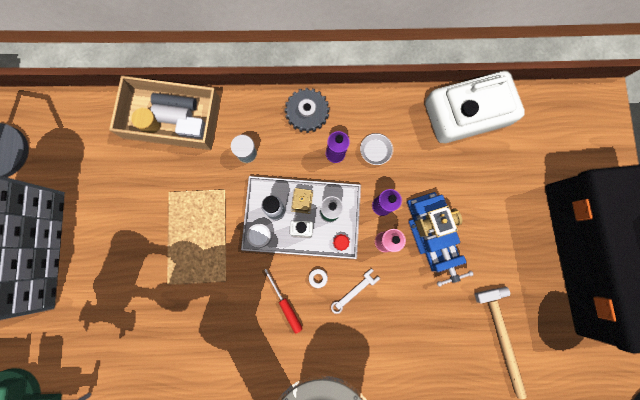

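Side view: tray at (332,245) with spray can (310,243), oil bottle (347,236), green-banded cone tin (347,205) and bowl (322,230) between them; vise at (425,155).
Top view: spray can (271,204), oil bottle (301,228), cone tin (331,207), bowl (302,198), squat tin (258,235), mat (197,237), carburettor (438,222).
Possible cone_tins in the top view are the green-banded one (331,207), pink (391,240), purple (387,203) and purple (338,147). I choose the green-banded one in the tray.

```bash
cat > h.py <<'E'
import numpy as np,cv2
from rig import robot,snapshot,masks_of,spot_point
def cloud(s):
    v,u=np.mgrid[0:400,0:640]
    p=cv2.undistortPoints(np.stack([u,v],-1).reshape(-1,1,2).astype(float),s["mtx"],s["distortion"]).reshape(400,640,2)
    z=s["z_map"];c=np.dstack([p*z[...,None],z])
    T=s["cam_to_world"];w=c@T[:3,:3].T+T[:3,3];w[z<=0]=np.nan
    return w
E
python3 - <<'E'
from h import *
for cam in("top","side"):
    s=snapshot(cam);W=cloud(s);np.save(f"pics/{cam}.npy",W)
    if cam=="top": cv2.imwrite("pics/crop.png",cv2.resize(s["frame"][165:290,230:480,::-1],(800,400),interpolation=3))
    for n in["spray_can","oil_bottle","cone_tin","float_bowl","carburettor","mat","tray","squat_tin"]:
        for d in masks_of(cam,n)[:3 if n=="cone_tin" else 1]:
            if d["conf"]<.3 and n!="cone_tin":continue
            m=d["mask"];w=W[m];w=w[~np.isnan(w[:,0])]
            top=np.percentile(w[:,2],97)
            # slices
            out=[]
            for lo,hi in((top-.006,top+.01),(top-.05,top-.006)):
                q=w[(w[:,2]>lo)&(w[:,2]<hi)]
                if len(q)>4:
                    r=cv2.minAreaRect((q[:,:2]*1000).astype(np.float32));out.append((len(q),np.round(r[0],1),np.round(r[1],1),round(r[2],1)))
            print(cam,n,round(d["conf"],2),np.round(d["centre"]),"top",round(top,4),out)
E
```

```text
top spray_can 0.98 [206. 273.] top 0.151 [(226, array([590.4, 116.6]), array([40.1, 39.9]), 87.8), (121, array([588.6, 114. ]), array([46. , 50.6]), 41.1)]
top oil_bottle 0.95 [226. 302.] top 0.146 [(95, array([532. ,  43.5]), array([24.7, 24.9]), 89.0), (237, array([532.3,  41.9]), array([56.5, 38. ]), 85.6)]
top cone_tin 0.9 [202. 385.] top 0.1404 [(46, array([ 598.7, -188.4]), array([17.8, 17.1]), 0.1), (359, array([ 600.3, -188.7]), array([55. , 56.1]), 89.4)]
top cone_tin 0.73 [221. 442.] top 0.1094 [(496, array([ 542.6, -324.8]), array([66.2, 57.8]), 16.8), (419, array([ 542.9, -325.1]), array([ 65.4, 108.9]), 18.8)]
top cone_tin 0.7 [147. 336.] top 0.1401 [(45, array([758.6, -59.7]), array([16.8, 17.1]), 53.0), (343, array([758.8, -60.3]), array([54.9, 57.5]), 41.2)]
top float_bowl 0.88 [199. 302.] top 0.0468 [(272, array([617.8,  41. ]), array([45.2, 57.4]), 80.7), (182, array([616.7,  42. ]), array([56.7, 64.6]), 80.6)]
top carburettor 0.74 [224. 440.] top 0.1093 [(514, array([ 542.3, -324.9]), array([68.5, 57.8]), 16.7), (445, array([ 540.4, -324.1]), array([ 70.7, 110.1]),
[... 1353 characters left out ...]
47.2), (123, array([601. ,  24.8]), array([35.5, 64.5]), 46.6)]
side carburettor 0.98 [140. 414.] top 0.1151 [(31, array([ 527.6, -269.5]), array([ 23. , 127.5]), 18.4), (708, array([ 531.9, -299.9]), array([ 70.6, 163.7]), 16.0)]
side mat 0.98 [351. 275.] top 0.0065 [(7842, array([524. , 337.6]), array([262.9, 161.7]), 1.7), (674, array([525.2, 335.9]), array([264.9, 162.7]), 2.3)]
side tray 0.62 [254. 331.] top 0.022 [(906, array([569.6,  41. ]), array([324.2, 214.1]), 84.3), (5028, array([575.3,  32.6]), array([340.9, 227.2]), 84.6)]
side squat_tin 0.55 [287. 322.] top 0.0487 [(555, array([517.5, 161. ]), array([63.5, 63.3]), 69.8), (227, array([514.5, 165.6]), array([65. , 51.1]), 33.0)]
```

View pics/crop.png

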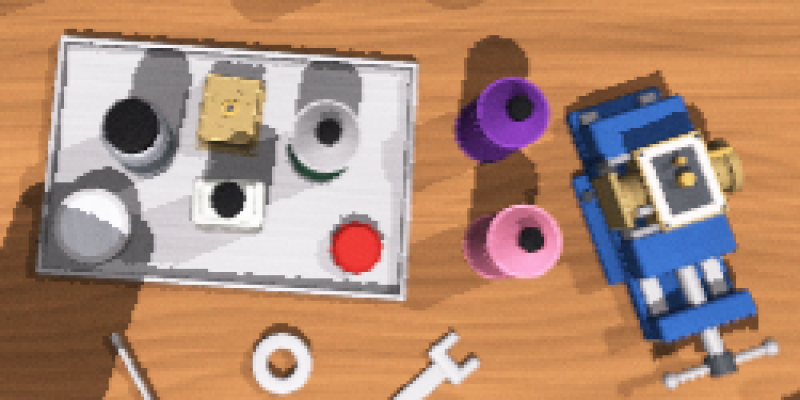

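The crop confirms it: spray can (135,130), bowl (230,110), oil bottle (228,205), cone tin with green band (322,140), and the carburettor flange (683,180). I close the fingers along world x for all three containers, moving first to above the spray can.

```bash
python3 -m handwheel '[[1,0.5,-0.6,0,0,0,-1],[1,0.6,-0.6,0,0,0,-1],[1,0.6,-0.6,0,0,0,-1],[1,0.6,-0.6,0,0,0,-1],[1,0.6,-0.6,0,0,0,-1]]' 40; python3 -m handwheel '[[1,0.6,-0.7,0,0,0,-1],[1,0.6,-0.7,0,0,0,-1],[1,0.6,-0.7,0,0,0,-1],[1,0.6,-0.7,0,0,0,-1],[1,0.6,-0.7,0,0,0,-1]]';  python3 -m handwheel '[[1,0.6,-0.7,0,0,0,-1],[1,0.6,-0.7,0,0,0,-1],[1,0.26,-0.37,0,0,0,-0.7],[1,0,0,0,0,0,0],[1,0,0,0,0,0,0]]'
```

```text
time_s: 1.62
tcp_pos: [0.3235, 0.4259, 0.2425]
tcp_rot: [0.374, 0.927, 0.0, 0.0]
force: [0.1, 0.3, -0.0]
grip_width: 1.001
finger_force: 0.0
time_s: 2.25
tcp_pos: [0.5035, 0.2156, 0.2425]
tcp_rot: [0.601, 0.799, 0.0, 0.0]
force: [-0.3, 1.9, -0.8]
grip_width: 1.002
finger_force: 0.0
time_s: 2.88
tcp_pos: [0.5896, 0.1113, 0.2422]
tcp_rot: [0.706, 0.708, -0.0, -0.0]
force: [-0.2, -0.0, -1.0]
grip_width: 0.996
finger_force: 0.0
```

```bash
python3 -m handwheel '[[1,0,0.09,-0.5,0,0,0],[1,0,0,-0.7,0,0,0],[1,0,0,-0.6,0,0,0],[1,0,0,-0.4,0,0,0],[1,0,0,-0.25,0,0,0]]' 40; python3 -m handwheel '[[1,0,0,0,0,0,0],[0.5,0,0,0,0,0,0],[0,0,0,0,0,0,0],[0,0,0,0,0,0,0],[0,0,0,0,0,0,0]]'; python3 -m handwheel '[[0,0,0,0,0,0,0],[0,0,0,0,0,0,0],[0,0,0,0,0,0,0],[0,0,0,0,0,0,0]]'
```

```text
time_s: 3.5
tcp_pos: [0.5892, 0.1173, 0.0944]
tcp_rot: [0.706, 0.708, -0.0, -0.0]
force: [0.2, -1.0, -0.3]
grip_width: 0.994
finger_force: 0.0
time_s: 4.12
tcp_pos: [0.5907, 0.1164, 0.0965]
tcp_rot: [0.707, 0.707, 0.001, 0.001]
force: [-0.1, 0.1, 7.3]
grip_width: 0.608
finger_force: 40.6
time_s: 4.62
tcp_pos: [0.5907, 0.1164, 0.0965]
tcp_rot: [0.707, 0.707, 0.001, 0.001]
force: [-0.5, 0.8, 6.5]
grip_width: 0.605
finger_force: 40.6
```

```bash
python3 -m handwheel '[[0,0,0,0.15,0,0,0],[0,0,0,0.3,0,0,0],[0,0,0,0.4,0,0,0],[0,0,0,0.3,0,0,0],[0,0,0,0.1,0,0,0]]'; python3 -m handwheel '[[0,0,0.2,0,0,0,0],[0,0.05,0.5,0,0,0,0],[0,0.05,0.6,0,0,0,0],[0,0.05,0.7,0,0,0,0],[0,0,0.7,0,0,0,0]]';python3 -m handwheel '[[0,0,0.6,0,0,0,0],[0,0,0.3,0,0,0,0],[0,0,0.13,0,0,0,0],[0,0,0,-0.3,0,0,0],[0,0,0,-0.4,0,0,0]]'; python3 -m handwheel '[[0,0,0,-0.3,0,0,0],[0,0,0,-0.15,0,0,0],[0,0,0,-0.05,0,0,0],[0,0,0,-0.03,0,0,0],[0,0,0,0,0,0,0]]'
```

```text
time_s: 5.25
tcp_pos: [0.5905, 0.1163, 0.1718]
tcp_rot: [0.707, 0.707, 0.001, 0.001]
force: [-0.5, 0.2, -3.2]
grip_width: 0.61
finger_force: 42.4
time_s: 5.88
tcp_pos: [0.5985, 0.2803, 0.1692]
tcp_rot: [0.707, 0.707, -0.001, -0.0]
force: [0.3, 0.5, -2.2]
grip_width: 0.607
finger_force: 42.4
time_s: 6.5
tcp_pos: [0.5991, 0.3389, 0.127]
tcp_rot: [0.707, 0.707, -0.0, 0.0]
force: [0.1, 0.3, -3.3]
grip_width: 0.606
finger_force: 42.5
time_s: 7.12
tcp_pos: [0.5993, 0.3403, 0.097]
tcp_rot: [0.707, 0.707, 0.0, 0.0]
force: [0.7, -0.8, -2.1]
grip_width: 0.609
finger_force: 42.4
```

```bash
python3 -m handwheel '[[0,0,0,-0.02,0,0,0],[0.8,0,0,0,0,0,0],[1,0,0,0,0,0,0],[1,0,0,0,0,0,0],[1,0,0,0,0,0,0]]'; python3 -m handwheel '[[1,0,0,0.3,0,0,0],[1,0,0,0.6,0,0,0],[1,0,0,0.7,0,0,0],[1,0,0,0.4,0,0,0],[1,0,-0.3,0,0,0,0]]';python3 -m handwheel '[[1,-0.2,-0.7,0,0,0,-0.2],[1,-0.2,-0.8,0,0,0,-0.2],[1,-0.2,-0.8,0,0,0,-0.33],[1,-0.2,-0.8,0,0,0,0],[1,-0.2,-0.8,0,0,0,0]]'; python3 -m handwheel '[[1,-0.14,-0.5,0,0,0,0],[1,0,-0.26,0,0,0,0],[1,0,0,0,0,0,0],[1,0,0,0,0,0,0]]'; cat > chk.py <<'E'
from h import *
import sys
s=snapshot("top");W=cloud(s)
for n in sys.argv[1:]:
    for d in masks_of("top",n)[:4]:
        w=W[d["mask"]];w=w[~np.isnan(w[:,0])];t=np.percentile(w[:,2],97);q=w[w[:,2]>t-.006]
        r=cv2.minAreaRect((q[:,:2]*1000).astype(np.float32));print(n,round(d["conf"],2),round(t,3),np.round(r[0],1),np.round(r[1],1),round(r[2],1))
E
python3 chk.py spray_can
```

```text
time_s: 7.75
tcp_pos: [0.5991, 0.3401, 0.0953]
tcp_rot: [0.707, 0.707, 0.0, 0.0]
force: [0.1, 1.0, 1.1]
grip_width: 0.992
finger_force: 0.0
time_s: 8.38
tcp_pos: [0.6, 0.323, 0.2186]
tcp_rot: [0.706, 0.708, 0.002, 0.001]
force: [0.5, -0.2, -1.2]
grip_width: 1.003
finger_force: 0.0
time_s: 9.0
tcp_pos: [0.5378, 0.086, 0.2151]
tcp_rot: [0.733, 0.68, -0.0, -0.0]
force: [0.7, -0.5, 0.3]
grip_width: 1.0
finger_force: 0.0
time_s: 9.5
tcp_pos: [0.5308, 0.0432, 0.2152]
tcp_rot: [0.733, 0.68, 0.0, -0.0]
force: [1.1, -0.2, -0.7]
grip_width: 1.001
finger_force: 0.0
spray_can 0.91 0.151 [599.4 338.2] [40.9 39.1] 26.5
```

```bash
python3 -m handwheel '[[1,0,0,-0.4,0,0,0],[1,0,0,-0.6,0,0,0],[1,0,0,-0.6,0,0,0],[1,0,0,-0.3,0,0,0],[1,0,0,-0.14,0,0,0]]'; python3 -m handwheel '[[1,0,0,0,0,0,0],[0.5,0,0,0,0,0,0],[0,0,0,0,0,0,0],[0,0,0,0,0,0,0],[0,0,0,0,0,0,0]]'; python3 -m handwheel '[[0,0,0,0,0,0,0],[0,0,0,0,0,0,0],[0,0,0,0,0,0,0]]'
```

```text
time_s: 10.22
tcp_pos: [0.5303, 0.0432, 0.0919]
tcp_rot: [0.733, 0.68, -0.0, -0.001]
force: [-0.5, -0.0, 0.4]
grip_width: 0.995
finger_force: 0.0
time_s: 10.85
tcp_pos: [0.5312, 0.0425, 0.0934]
tcp_rot: [0.733, 0.68, 0.0, 0.0]
force: [0.8, -0.4, 7.2]
grip_width: 0.443
finger_force: 40.5
time_s: 11.22
tcp_pos: [0.5312, 0.0425, 0.0935]
tcp_rot: [0.733, 0.68, 0.0, 0.0]
force: [1.0, 0.4, 7.2]
grip_width: 0.442
finger_force: 40.5
```

```bash
python3 -m handwheel '[[0,0,0,0.15,0,0,0],[0,0,0,0.3,0,0,0],[0,0,0,0.4,0,0,0],[0,0,0,0.3,0,0,0],[0,-0.09,0.2,0.1,0,0,0]]'; python3 -m handwheel '[[0,-0.1,0.4,0,0,0,0],[0,-0.1,0.6,0,0,0,0],[0,-0.1,0.7,0,0,0,0],[0,-0.1,0.7,0,0,0,0],[0,-0.1,0.7,0,0,0,0]]';python3 -m handwheel '[[0,-0.1,0.7,0,0,0,0],[0,0,0.6,0,0,0,0],[0,0,0.5,0,0,0,0],[0,0,0.3,0,0,0,0],[0,0,0.14,0,0,0,0]]'; python3 -m handwheel '[[0,0,0,-0.3,0,0,0],[0,0,0,-0.4,0,0,0],[0,0,0,-0.3,0,0,0],[0,0,0,-0.15,0,0,0],[0,0,0,-0.05,0,0,0]]';python3 -m handwheel '[[0,0,0,-0.03,0,0,0],[0,0,0,0,0,0,0]]'
```

```text
time_s: 11.85
tcp_pos: [0.5256, 0.0545, 0.1691]
tcp_rot: [0.734, 0.68, 0.001, 0.001]
force: [-1.2, 0.1, -2.0]
grip_width: 0.437
finger_force: 40.6
time_s: 12.48
tcp_pos: [0.4939, 0.2423, 0.1675]
tcp_rot: [0.733, 0.68, -0.0, -0.0]
force: [-0.1, 0.5, -2.3]
grip_width: 0.441
finger_force: 40.5
time_s: 13.1
tcp_pos: [0.4887, 0.3755, 0.1675]
tcp_rot: [0.733, 0.68, -0.0, -0.0]
force: [-0.2, -0.1, -2.2]
grip_width: 0.442
finger_force: 40.5
time_s: 13.72
tcp_pos: [0.4893, 0.3747, 0.0956]
tcp_rot: [0.733, 0.68, -0.0, -0.0]
force: [0.7, 0.3, -2.0]
grip_width: 0.437
finger_force: 40.4
time_s: 13.98
tcp_pos: [0.4895, 0.3751, 0.0945]
tcp_rot: [0.733, 0.68, 0.0, 0.0]
force: [-0.0, -0.2, -2.6]
grip_width: 0.441
finger_force: 40.4
```

```bash
python3 -m handwheel '[[0,0,0,-0.02,0,0,0],[0.8,0,0,0,0,0,0],[1,0,0,0,0,0,0],[1,0,0,0,0,0,0],[1,0,0,0,0,0,0]]'; python3 -m handwheel '[[1,0,0,0.3,0,0,0],[1,0,0,0.6,0,0,0],[1,0,0,0.7,0,0,0],[1,0,0,0.4,0,0,0],[1,0,-0.37,0,0,0,0]]';python3 -m handwheel '[[1,0.2,-0.7,0,0,0,0.2],[1,0.2,-0.8,0,0,0,0.2],[1,0.2,-0.8,0,0,0,0.32],[1,0.2,-0.8,0,0,0,0],[1,0.2,-0.8,0,0,0,0]]'; python3 -m handwheel '[[1,0.2,-0.8,0,0,0,0],[1,0.2,-0.8,0,0,0,0],[1,0.16,-0.6,0,0,0,0],[1,0,-0.4,0,0,0,0],[1,0,0,0,0,0,0]]'; python3 -m handwheel '[[1,0,0,0,0,0,0]]'; python3 chk.py oil_bottle
```

```text
time_s: 14.6
tcp_pos: [0.4892, 0.3749, 0.0929]
tcp_rot: [0.733, 0.68, -0.0, -0.0]
force: [-1.2, 0.0, -0.3]
grip_width: 0.999
finger_force: 0.0
time_s: 15.22
tcp_pos: [0.4901, 0.3536, 0.2159]
tcp_rot: [0.733, 0.68, 0.002, 0.0]
force: [-0.2, -0.1, -0.4]
grip_width: 1.0
finger_force: 0.0
time_s: 15.85
tcp_pos: [0.5486, 0.1163, 0.2127]
tcp_rot: [0.707, 0.707, -0.0, -0.0]
force: [1.1, -1.0, 0.4]
grip_width: 0.996
finger_force: 0.0
time_s: 16.48
tcp_pos: [0.5819, -0.0393, 0.2125]
tcp_rot: [0.708, 0.706, -0.0, -0.0]
force: [0.3, 0.8, 0.3]
grip_width: 1.003
finger_force: 0.0
time_s: 16.6
tcp_pos: [0.5822, -0.0371, 0.2127]
tcp_rot: [0.707, 0.707, -0.0, -0.0]
force: [-0.2, 0.5, 0.3]
grip_width: 0.999
finger_force: 0.0
oil_bottle 0.81 0.145 [491.7 373.8] [26.4 24. ] 88.2
```

Good. Cone tin: down to TCP z about 0.089.

```bash
python3 -m handwheel '[[1,0,0,-0.4,0,0,0],[1,0,0,-0.6,0,0,0],[1,0,0,-0.6,0,0,0],[1,0,0,-0.3,0,0,0],[1,0,0,-0.16,0,0,0]]'; python3 -m handwheel '[[1,0,0,0,0,0,0],[0.5,0,0,0,0,0,0],[0,0,0,0,0,0,0],[0,0,0,0,0,0,0],[0,0,0,0,0,0,0]]'; python3 -m handwheel '[[0,0,0,0,0,0,0],[0,0,0,0,0,0,0],[0,0,0,0,0,0,0]]'
```

```text
time_s: 17.32
tcp_pos: [0.5824, -0.0365, 0.0884]
tcp_rot: [0.707, 0.707, -0.0, -0.001]
force: [0.1, -0.1, 0.6]
grip_width: 0.998
finger_force: 0.0
time_s: 17.95
tcp_pos: [0.5834, -0.0374, 0.0904]
tcp_rot: [0.707, 0.707, 0.001, 0.001]
force: [-0.6, 1.2, 7.5]
grip_width: 0.645
finger_force: 41.0
time_s: 18.32
tcp_pos: [0.5834, -0.0373, 0.0904]
tcp_rot: [0.707, 0.707, 0.001, 0.001]
force: [-0.9, 1.7, 7.0]
grip_width: 0.647
finger_force: 41.0
```

```bash
python3 -m handwheel '[[0,0,0,0.15,0,0,0],[0,0,0,0.3,0,0,0],[0,0,0,0.4,0,0,0],[0,0,0,0.3,0,0,0],[0,-0.1,0.2,0.1,0,0,0]]'; python3 -m handwheel '[[0,-0.2,0.4,0,0,0,0],[0,-0.3,0.6,0,0,0,0],[0,-0.3,0.7,0,0,0,0],[0,-0.3,0.7,0,0,0,0],[0,-0.3,0.7,0,0,0,0]]';python3 -m handwheel '[[0,-0.06,0.7,0,0,0,0],[0,0,0.6,0,0,0,0],[0,0,0.5,0,0,0,0],[0,0,0.3,0,0,0,0],[0,0,0.14,0,0,0,0]]'; python3 -m handwheel '[[0,0,0,-0.3,0,0,0],[0,0,0,-0.4,0,0,0],[0,0,0,-0.3,0,0,0],[0,0,0,-0.15,0,0,0],[0,0,0,-0.05,0,0,0]]';python3 -m handwheel '[[0,0,0,-0.04,0,0,0],[0,0,0,0,0,0,0]]'
```

```text
time_s: 18.95
tcp_pos: [0.5774, -0.0255, 0.1657]
tcp_rot: [0.707, 0.707, 0.001, 0.001]
force: [-1.0, 0.4, -4.3]
grip_width: 0.641
finger_force: 43.2
time_s: 19.58
tcp_pos: [0.4911, 0.1624, 0.1641]
tcp_rot: [0.707, 0.707, -0.0, -0.0]
force: [0.5, 0.7, -3.0]
grip_width: 0.649
finger_force: 43.2
time_s: 20.2
tcp_pos: [0.4887, 0.2957, 0.164]
tcp_rot: [0.707, 0.707, -0.0, -0.0]
force: [-0.2, 0.5, -3.9]
grip_width: 0.647
finger_force: 43.2
time_s: 20.82
tcp_pos: [0.4892, 0.2947, 0.0921]
tcp_rot: [0.707, 0.707, -0.0, -0.0]
force: [0.5, -0.0, -1.8]
grip_width: 0.649
finger_force: 43.2
time_s: 21.08
tcp_pos: [0.4896, 0.2952, 0.0905]
tcp_rot: [0.707, 0.707, 0.0, 0.0]
force: [0.1, 0.5, -1.1]
grip_width: 0.645
finger_force: 43.3
```

```bash
python3 -m handwheel '[[0.8,0,0,0,0,0,0],[1,0,0,0,0,0,0],[1,0,0,0,0,0,0],[1,0,0,0,0,0,0],[1,0,0,0.3,0,0,0]]'; python3 -m handwheel '[[1,0,0,0.6,0,0,0],[1,0,0,0.7,0,0,0],[1,0,0,0.4,0,0,0],[1,0,0,0,0,0,0.5],[1,0.1,-0.3,0,0,0,1]]';  python3 -m handwheel '[[1,0.2,-0.4,0,0,0,1],[1,0.2,-0.4,0,0,0,1],[1,0,-0.4,0,0,0,1],[1,0,-0.4,0,0,0,1],[1,0,0,0,0,0,1]]'; python3 chk.py spray_can oil_bottle cone_tin float_bowl carburettor; python3 -c "
from h import *
cv2.imwrite('pics/side1.png',snapshot('side')['frame'][:,:,::-1])"
```

```text
time_s: 21.7
tcp_pos: [0.4885, 0.2948, 0.1071]
tcp_rot: [0.707, 0.707, -0.001, -0.0]
force: [0.3, 0.5, 0.3]
grip_width: 0.999
finger_force: 0.0
time_s: 22.32
tcp_pos: [0.4951, 0.2777, 0.2103]
tcp_rot: [0.648, 0.762, 0.0, 0.0]
force: [-0.5, -0.0, -0.2]
grip_width: 0.998
finger_force: 0.0
time_s: 22.95
tcp_pos: [0.5192, 0.1797, 0.2099]
tcp_rot: [0.43, 0.903, -0.0, -0.0]
force: [0.1, -0.2, 0.1]
grip_width: 1.002
finger_force: 0.0
oil_bottle 0.61 0.021 [571.6  41.9] [320.8 212.1] 84.4
cone_tin 0.83 0.14 [ 496.  -191.9] [17.6 17.8] 41.4
cone_tin 0.8 0.14 [ 598.9 -188.1] [17.1 17.8] 89.7
cone_tin 0.74 0.139 [758.2 -59.9] [17.7 16.9] 51.7
cone_tin 0.71 0.124 [469.9 289. ] [ 6.5 28.1] 13.6
float_bowl 0.87 0.047 [616.7  40.9] [45.6 55. ] 79.8
carburettor 0.98 0.111 [ 543.7 -325. ] [67.  56.6] 15.4
```

View pics/side1.png

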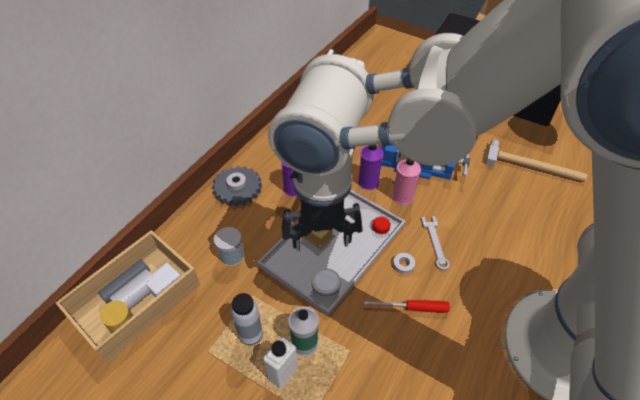

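The side view shows all three containers upright on the mat: spray can (247,320), cone tin (303,330), oil bottle (280,363). The bowl is in place under the hand at (322,240).

```bash
python3 -m handwheel '[[1,0.2,-0.3,0,0,0,1],[1,0.3,-0.4,0,0,0,1],[1,0.3,-0.4,0,0,0,1],[1,0.3,-0.4,0,0,0,1],[1,0.3,-0.4,0,0,0,1]]'; python3 -m handwheel '[[1,0.23,-0.41,0,0,0,1],[1,0,0,0,0,0,0.88],[1,0,0,0,0,0,0],[1,0,0,0,0,0,0]]'
```

```text
time_s: 23.92
tcp_pos: [0.6038, 0.0665, 0.2098]
tcp_rot: [0.181, 0.983, -0.0, -0.0]
force: [0.4, 0.3, -0.4]
grip_width: 1.002
finger_force: 0.0
time_s: 24.42
tcp_pos: [0.6169, 0.0429, 0.2099]
tcp_rot: [0.086, 0.996, 0.0, -0.0]
force: [-0.3, -0.3, -0.9]
grip_width: 1.001
finger_force: 0.0
```

```bash
python3 -m handwheel '[[1,0,-0.03,-0.5,0,0,0],[1,0,0,-0.7,0,0,0],[1,0,0,-0.7,0,0,0],[1,0,0,-0.6,0,0,0],[1,0,0,-0.3,0,0,0]]'; python3 -m handwheel '[[1,0,0,-0.2,0,0,0],[1,0,0,-0.06,0,0,0],[0.6,0,0,0,0,0,0],[0,0,0,0,0,0,0],[0,0,0,0,0,0,0]]'; python3 -m handwheel '[[0,0,0,0,0,0,0],[0,0,0,0,0,0,0],[0,0,0,0,0,0,0]]'
```

```text
time_s: 25.05
tcp_pos: [0.6162, 0.0411, 0.0403]
tcp_rot: [0.085, 0.996, -0.0, -0.001]
force: [0.8, 0.1, 0.2]
grip_width: 1.0
finger_force: 0.0
time_s: 25.68
tcp_pos: [0.6175, 0.0407, 0.0272]
tcp_rot: [0.085, 0.996, 0.0, 0.001]
force: [-1.7, 0.5, 6.8]
grip_width: 0.531
finger_force: 41.3
time_s: 26.05
tcp_pos: [0.6175, 0.0407, 0.0272]
tcp_rot: [0.085, 0.996, 0.0, 0.001]
force: [-1.0, 0.1, 6.1]
grip_width: 0.526
finger_force: 41.3
```

```bash
python3 -m handwheel '[[0,0,0,0.15,0,0,0],[0,0,0,0.4,0,0,0],[0,0,0,0.6,0,0,0],[0,0,0,0.7,0,0,0],[0,0,0,0.6,0,0,0]]'; python3 -m handwheel '[[0,0,0,0.4,0,0,0],[0,0,0,0.2,0,0,0],[0,0,0,0,0,0,0]]'; python3 chk.py carburettor; python3 - <<'E'
from h import *
for cam in("top","side"):
    s=snapshot(cam);W=cloud(s)
    k=(abs(W[...,0]-.543)<.06)&(abs(W[...,1]+.325)<.06)&(abs(W[...,2]-.105)<.005)
    q=W[k];r=cv2.minAreaRect((q[:,:2]*1000).astype(np.float32));m=q.mean(0);w,v=np.linalg.eigh(np.cov(q[:,:2].T));a=np.degrees(np.arctan2(v[1,1],v[0,1]))
    print(cam,len(q),np.round(r[0],1),np.round(r[1],1),round(r[2],1),m.round(4),a.round(1))
E
```

```text
time_s: 26.68
tcp_pos: [0.6171, 0.0407, 0.1756]
tcp_rot: [0.085, 0.996, 0.0, 0.001]
force: [0.5, -0.2, -1.8]
grip_width: 0.535
finger_force: 41.3
time_s: 27.05
tcp_pos: [0.6172, 0.0407, 0.2098]
tcp_rot: [0.085, 0.996, 0.0, 0.0]
force: [-0.5, -0.3, -2.2]
grip_width: 0.534
finger_force: 41.3
carburettor 0.95 0.109 [ 539.3 -314.9] [68.6 79.6] 16.9
top 578 [ 539.2 -314.6] [68.7 82. ] 16.9 [ 0.5416 -0.3239  0.1052] -166.1
side 364 [ 535.5 -313.5] [70.6 88.6] 16.9 [ 0.5374 -0.3217  0.1039] -166.2
```

```bash
python3 -m handwheel '[[0,-0.1,-0.3,0,0,0,0.3],[0,-0.1,-0.5,0,0,0,0.5],[0,-0.1,-0.6,0,0,0,0.5],[0,-0.1,-0.7,0,0,0,0.5],[0,-0.1,-0.7,0,0,0,0.5]]'; python3 -m handwheel '[[0,-0.2,-0.7,0,0,0,0.5],[0,-0.2,-0.7,0,0,0,0.5],[0,-0.2,-0.7,0,0,0,0.5],[0,-0.15,-0.6,0,0,0,0.5],[0,0,-0.4,0,0,0,0.12]]';python3 -m handwheel '[[0,0,-0.2,0,0,0,0],[0,0,0,-0.3,0,0,0],[0,0,0,-0.2,0,0,0],[0,0,0,0,0,0,0],[0,0,0,0,0,0,0]]'
python3 - <<'E'
from h import *
for cam in("top","side"):
    s=snapshot(cam);cv2.imwrite(f"pics/{cam}2.png",cv2.resize(s["frame"][80:280,300:540,::-1],(720,600),interpolation=3))
E
```

```text
time_s: 27.88
tcp_pos: [0.5865, -0.1284, 0.2084]
tcp_rot: [-0.037, 0.999, 0.0, -0.001]
force: [0.7, 0.3, -0.7]
grip_width: 0.532
finger_force: 41.2
time_s: 28.5
tcp_pos: [0.541, -0.3148, 0.2083]
tcp_rot: [-0.146, 0.989, 0.0, -0.001]
force: [-0.1, 0.3, -0.5]
grip_width: 0.53
finger_force: 41.2
time_s: 29.12
tcp_pos: [0.5423, -0.3251, 0.1797]
tcp_rot: [-0.146, 0.989, -0.0, 0.0]
force: [0.3, 0.7, -2.0]
grip_width: 0.532
finger_force: 41.4
```

View pics/side2.png

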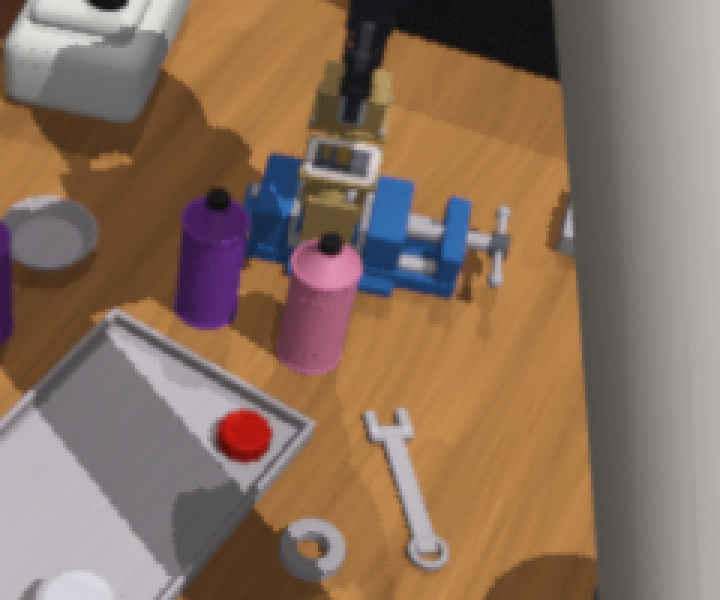

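Bowl held level at crop (352,105), right above the carburettor's gasket face at (342,158). Lowering it.

```bash
python3 -m handwheel '[[0,0,0,-0.2,0,0,0],[0,0,0,-0.25,0,0,0],[0,0,0,-0.2,0,0,0],[0,0,0,-0.12,0,0,0],[0,0,0,0,0,0,0]]'; python3 -m handwheel '[[0,0,0,-0.04,0,0,0],[0,0,0,-0.03,0,0,0],[0,0,0,0,0,0,0]]'
```

```text
time_s: 29.85
tcp_pos: [0.5418, -0.3251, 0.1324]
tcp_rot: [-0.146, 0.989, 0.0, -0.0]
force: [-1.1, -0.3, -0.8]
grip_width: 0.534
finger_force: 41.4
time_s: 30.22
tcp_pos: [0.5421, -0.3253, 0.129]
tcp_rot: [-0.146, 0.989, -0.0, 0.0]
force: [-0.4, 0.5, -1.0]
grip_width: 0.535
finger_force: 41.4
```

```bash
python3 -m handwheel '[[0,0,0,-0.02,0,0,0],[0,0,0,0,0,0,0]]'; python3 -m handwheel '[[0.7,0,0,0,0,0,0],[0.8,0,0,0,0,0,0],[1,0,0,0,0,0,0],[1,0,0,0,0,0,0],[1,0,0,0,0,0,0]]';  python3 -m handwheel '[[1,0,0,0.2,0,0,0],[1,0,0,0.5,0,0,0],[1,0,0,0.6,0,0,0],[1,0,0,0.3,0,0,0],[1,0,0.3,0,0,0,0]]'; python3 -m handwheel '[[1,0,0.5,0,0,0,-1],[1,0,0.7,0,0,0,-1],[1,0,0.8,0,0,0,-1],[1,0,0.8,0,0,0,-1],[1,0,0.8,0,0,0,-1]]'
python3 - <<'E'
from h import *
for cam in("top","side"):
    s=snapshot(cam);W=cloud(s)
    for lo,hi,l in((.137,.147,"bowltop"),(.104,.113,"flange")):
        k=(abs(W[...,0]-.543)<.055)&(abs(W[...,1]+.325)<.045)&(W[...,2]>lo)&(W[...,2]<hi);q=W[k]
        if len(q)<5: print(cam,l,len(q));continue
        r=cv2.minAreaRect((q[:,:2]*1000).astype(np.float32));print(cam,l,len(q),np.round(r[0],1),np.round(r[1],1),round(r[2],1),np.median(q[:,2]).round(4))
    cv2.imwrite(f"pics/{cam}3.png",cv2.resize(s["frame"][90:290,350:520,::-1],(510,600),interpolation=3))
a,b=cv2.imread("pics/top3.png"),cv2.imread("pics/side3.png");cv2.imwrite("pics/c3.png",cv2.resize(np.hstack([a,b]),(800,470)))
E
python3 chk.py float_bowl
```

```text
time_s: 30.48
tcp_pos: [0.5421, -0.3254, 0.1282]
tcp_rot: [-0.146, 0.989, -0.0, 0.0]
force: [-1.2, 1.0, 4.9]
grip_width: 0.534
finger_force: 42.2
time_s: 31.1
tcp_pos: [0.542, -0.3253, 0.1277]
tcp_rot: [-0.146, 0.989, -0.0, -0.0]
force: [-0.5, 0.1, 0.2]
grip_width: 1.002
finger_force: 0.0
time_s: 31.72
tcp_pos: [0.5427, -0.308, 0.2257]
tcp_rot: [-0.145, 0.989, -0.001, 0.001]
force: [1.4, 0.8, 0.1]
grip_width: 0.999
finger_force: 0.0
time_s: 32.35
tcp_pos: [0.5411, -0.0888, 0.2232]
tcp_rot: [0.117, 0.993, 0.0, -0.001]
force: [1.1, 0.3, 0.5]
grip_width: 1.001
finger_force: 0.0
top bowltop 157 [ 530.3 -339.5] [30.2 63.4] 62.6 0.1434
top flange 20 [ 513.7 -342.6] [ 4.3 38. ] 18.4 0.1085
side bowltop 250 [ 538.9 -324.7] [56.4 53.5] 16.4 0.1418
side flange 131 [ 538.3 -321.3] [69.2 55.3] 16.6 0.1082
float_bowl 0.65 0.149 [ 538.3 -328.2] [46.9 41. ] 15.6
```

View pics/c3.png

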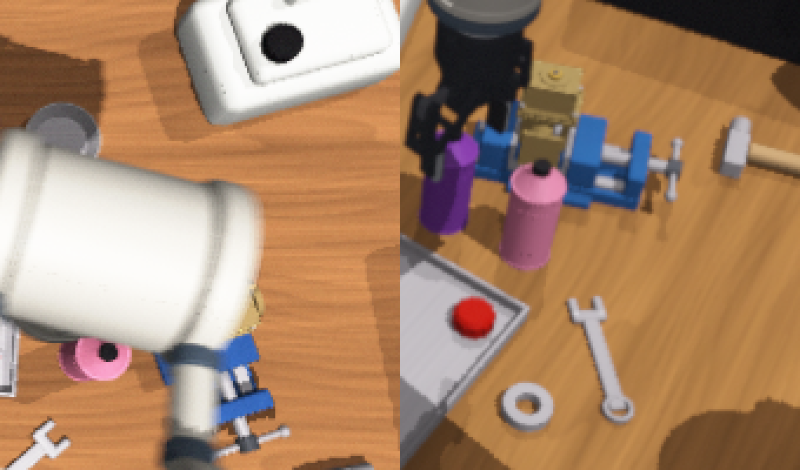

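The bowl sits flush and level on the carburettor (552,95 in the right half). I'll re-check it from the top camera once the arm is clear. Now the containers go back, cone tin first.

```bash
python3 -m handwheel '[[1,0,0.6,0,0,0,-1],[1,0,0.5,0,0,0,-1],[1,0,0.5,0,0,0,-1],[1,0,0.5,0,0,0,-1],[1,-0.1,0.5,0,0,0,-1]]';python3 -m handwheel '[[1,-0.1,0.5,0,0,0,-1],[1,-0.1,0.5,0,0,0,-1],[1,-0.1,0.5,0,0,0,-1],[1,-0.1,0.5,0,0,0,-1],[1,-0.1,0.5,0,0,0,-1]]';python3 -m handwheel '[[1,-0.1,0.5,0,0,0,-1],[1,-0.2,0.5,0,0,0,-1],[1,-0.06,0.2,0,0,0,-0.8],[1,0,0,0,0,0,0],[1,0,0,0,0,0,0]]'; python3 chk.py carburettor float_bowl; python3 - <<'E'
from h import *
W=cloud(snapshot("top"))
for lo,hi,l in((.137,.1465,"bowltop"),(.1465,.155,"plug"),(.104,.113,"flange")):
    k=(abs(W[...,0]-.543)<.055)&(abs(W[...,1]+.325)<.045)&(W[...,2]>lo)&(W[...,2]<hi);q=W[k]
    if len(q)<5: continue
    r=cv2.minAreaRect((q[:,:2]*1000).astype(np.float32));print(l,len(q),np.round(r[0],1),np.round(r[1],1),round(r[2],1),np.median(q[:,2]).round(4))
E
```

```text
time_s: 33.17
tcp_pos: [0.5361, 0.0648, 0.2233]
tcp_rot: [0.37, 0.929, -0.0, -0.0]
force: [0.4, 0.3, -0.2]
grip_width: 1.0
finger_force: 0.0
time_s: 33.8
tcp_pos: [0.506, 0.2148, 0.2234]
tcp_rot: [0.598, 0.802, -0.0, -0.0]
force: [0.2, -0.8, -0.6]
grip_width: 1.001
finger_force: 0.0
time_s: 34.42
tcp_pos: [0.4847, 0.2858, 0.2235]
tcp_rot: [0.707, 0.708, -0.0, 0.0]
force: [0.6, -0.7, 0.7]
grip_width: 0.995
finger_force: 0.0
carburettor 0.69 0.104 [ 547.9 -317.1] [ 54.6 106.8] 37.3
float_bowl 0.58 0.149 [ 542.8 -323.5] [56.5 44.7] 16.9
bowltop 404 [ 542.8 -325. ] [57.5 47.1] 17.0 0.1429
plug 37 [ 548.6 -320.2] [30.8 38.7] 63.7 0.1478
flange 147 [ 542.1 -324.1] [68.5 58. ] 17.0 0.1085
```

Bowl measures (542.8,-325.0) at 17.0° against the carburettor's (542.5,-325) at 16.8°, flush. Picking up the cone tin.

```bash
python3 -m handwheel '[[1,0.08,0.16,-0.1,0,0,0],[1,0,0,-0.5,0,0,0],[1,0,0,-0.7,0,0,0],[1,0,0,-0.6,0,0,0],[1,0,0,-0.32,0,0,0]]'; python3 -m handwheel '[[1,0,0,0,0,0,0],[0.5,0,0,0,0,0,0],[0,0,0,0,0,0,0],[0,0,0,0,0,0,0],[0,0,0,0,0,0,0]]'; python3 -m handwheel '[[0,0,0,0,0,0,0],[0,0,0,0,0,0,0],[0,0,0,0,0,0,0]]'
```

```text
time_s: 35.25
tcp_pos: [0.4887, 0.2964, 0.0882]
tcp_rot: [0.707, 0.707, -0.001, -0.0]
force: [-0.1, 0.1, -0.3]
grip_width: 1.0
finger_force: 0.0
time_s: 35.88
tcp_pos: [0.4898, 0.2967, 0.0918]
tcp_rot: [0.707, 0.707, 0.001, 0.0]
force: [-1.3, 0.4, 6.9]
grip_width: 0.64
finger_force: 41.6
time_s: 36.25
tcp_pos: [0.4898, 0.2967, 0.0918]
tcp_rot: [0.707, 0.707, 0.001, 0.0]
force: [-1.2, -0.2, 6.9]
grip_width: 0.65
finger_force: 41.6
```

```bash
python3 -m handwheel '[[0,0,0,0.15,0,0,0],[0,0,0,0.3,0,0,0],[0,0,0,0.4,0,0,0],[0,0,0,0.3,0,0,0],[0,0,-0.2,0.1,0,0,0]]'; python3 -m handwheel '[[0,0,-0.4,0,0,0,0],[0,0.1,-0.6,0,0,0,0],[0,0.2,-0.7,0,0,0,0],[0,0.3,-0.7,0,0,0,0],[0,0.3,-0.7,0,0,0,0]]';python3 -m handwheel '[[0,0.3,-0.7,0,0,0,0],[0,0.3,-0.6,0,0,0,0],[0,0.06,-0.5,0,0,0,0],[0,0,-0.3,0,0,0,0],[0,0,-0.14,0,0,0,0]]'; python3 -m handwheel '[[0,0,0,-0.3,0,0,0],[0,0,0,-0.4,0,0,0],[0,0,0,-0.3,0,0,0],[0,0,0,-0.15,0,0,0],[0,0,0,-0.05,0,0,0]]';python3 -m handwheel '[[0,0,0,-0.02,0,0,0],[0,0,0,0,0,0,0]]'
```

```text
time_s: 36.88
tcp_pos: [0.4897, 0.2846, 0.1671]
tcp_rot: [0.707, 0.707, 0.001, 0.0]
force: [-0.1, -0.3, -3.5]
grip_width: 0.646
finger_force: 43.2
time_s: 37.5
tcp_pos: [0.5431, 0.0962, 0.1654]
tcp_rot: [0.707, 0.707, -0.0, -0.0]
force: [0.1, 1.3, -2.5]
grip_width: 0.648
finger_force: 43.2
time_s: 38.12
tcp_pos: [0.5822, -0.0369, 0.1653]
tcp_rot: [0.707, 0.707, -0.0, -0.0]
force: [-1.0, -0.3, -3.4]
grip_width: 0.645
finger_force: 43.2
time_s: 38.75
tcp_pos: [0.5827, -0.0356, 0.0933]
tcp_rot: [0.707, 0.707, -0.0, -0.0]
force: [-0.5, 0.3, -1.8]
grip_width: 0.649
finger_force: 43.3
time_s: 39.0
tcp_pos: [0.5831, -0.0361, 0.0928]
tcp_rot: [0.707, 0.707, 0.0, 0.0]
force: [-0.1, -0.4, -2.3]
grip_width: 0.644
finger_force: 43.3
```

```bash
python3 -m handwheel '[[0,0,0,-0.02,0,0,0],[0.8,0,0,0,0,0,0],[1,0,0,0,0,0,0],[1,0,0,0,0,0,0],[1,0,0,0,0,0,0]]'; python3 -m handwheel '[[1,0,0,0.3,0,0,0],[1,0,0,0.6,0,0,0],[1,0,0,0.7,0,0,0],[1,0,0,0.5,0,0,0],[1,0,0.35,0,0,0,0]]';python3 -m handwheel '[[1,-0.2,0.7,0,0,0,-0.2],[1,-0.2,0.8,0,0,0,-0.2],[1,-0.2,0.8,0,0,0,-0.32],[1,-0.2,0.8,0,0,0,0],[1,-0.2,0.8,0,0,0,0]]'; python3 -m handwheel '[[1,-0.2,0.8,0,0,0,0],[1,-0.2,0.8,0,0,0,0],[1,-0.16,0.6,0,0,0,0],[1,0,0.4,0,0,0,0],[1,0,0,0,0,0,0]]'; python3 -m handwheel '[[1,0,0,0,0,0,0]]'; python3 chk.py cone_tin
```

```text
time_s: 39.62
tcp_pos: [0.5828, -0.0361, 0.0911]
tcp_rot: [0.707, 0.707, -0.0, -0.0]
force: [-0.2, -0.5, -0.3]
grip_width: 0.999
finger_force: 0.0
time_s: 40.25
tcp_pos: [0.5841, -0.0157, 0.2194]
tcp_rot: [0.708, 0.707, 0.001, 0.002]
force: [-0.0, 0.1, -0.9]
grip_width: 1.001
finger_force: 0.0
time_s: 40.88
tcp_pos: [0.5215, 0.2209, 0.2161]
tcp_rot: [0.733, 0.68, -0.001, -0.0]
force: [-0.2, -0.2, 0.5]
grip_width: 0.999
finger_force: 0.0
time_s: 41.5
tcp_pos: [0.4891, 0.3762, 0.2163]
tcp_rot: [0.733, 0.681, -0.0, -0.0]
force: [-1.0, -0.1, 0.1]
grip_width: 0.999
finger_force: 0.0
time_s: 41.62
tcp_pos: [0.4894, 0.3742, 0.2166]
tcp_rot: [0.733, 0.68, -0.0, 0.0]
force: [0.2, 0.3, -0.1]
grip_width: 0.999
finger_force: 0.0
cone_tin 0.96 0.14 [ 599.1 -188.2] [17.2 17.8] 81.9
cone_tin 0.81 0.14 [759.  -60.2] [17.3 19. ] 64.3
cone_tin 0.78 0.14 [ 496.  -191.7] [17.1 17.4] 44.3
cone_tin 0.68 0.144 [583.8 -38.4] [17.7 18.3] 85.4
```

Cone tin is back within about 1 mm. Now the oil bottle.

```bash
python3 -m handwheel '[[1,0,0,-0.4,0,0,0],[1,0,0,-0.6,0,0,0],[1,0,0,-0.6,0,0,0],[1,0,0,-0.3,0,0,0],[1,0,0,-0.15,0,0,0]]'; python3 -m handwheel '[[1,0,0,0,0,0,0],[0.5,0,0,0,0,0,0],[0,0,0,0,0,0,0],[0,0,0,0,0,0,0],[0,0,0,0,0,0,0]]'; python3 -m handwheel '[[0,0,0,0,0,0,0],[0,0,0,0,0,0,0],[0,0,0,0,0,0,0]]'
```

```text
time_s: 42.35
tcp_pos: [0.4894, 0.3745, 0.0936]
tcp_rot: [0.733, 0.68, -0.0, -0.0]
force: [-0.4, -0.4, 1.0]
grip_width: 0.995
finger_force: 0.0
time_s: 42.98
tcp_pos: [0.4896, 0.3751, 0.0947]
tcp_rot: [0.733, 0.68, 0.001, 0.0]
force: [-0.5, -1.1, 6.4]
grip_width: 0.442
finger_force: 40.3
time_s: 43.35
tcp_pos: [0.4897, 0.3752, 0.0948]
tcp_rot: [0.733, 0.68, 0.001, 0.0]
force: [1.3, -1.0, 5.8]
grip_width: 0.441
finger_force: 40.3
```

```bash
python3 -m handwheel '[[0,0,0,0.15,0,0,0],[0,0,0,0.3,0,0,0],[0,0,0,0.4,0,0,0],[0,0,0,0.3,0,0,0],[0,0,-0.2,0.1,0,0,0]]'; python3 -m handwheel '[[0,0,-0.4,0,0,0,0],[0,0,-0.6,0,0,0,0],[0,0.1,-0.7,0,0,0,0],[0,0.1,-0.7,0,0,0,0],[0,0.1,-0.7,0,0,0,0]]';python3 -m handwheel '[[0,0.1,-0.7,0,0,0,0],[0,0.1,-0.6,0,0,0,0],[0,0.1,-0.5,0,0,0,0],[0,0.09,-0.3,0,0,0,0],[0,0,-0.14,0,0,0,0]]'; python3 -m handwheel '[[0,0,0,-0.3,0,0,0],[0,0,0,-0.4,0,0,0],[0,0,0,-0.3,0,0,0],[0,0,0,-0.15,0,0,0],[0,0,0,-0.05,0,0,0]]';python3 -m handwheel '[[0,0,0,-0.02,0,0,0],[0,0,0,0,0,0,0]]'
```

```text
time_s: 43.98
tcp_pos: [0.4897, 0.3634, 0.1711]
tcp_rot: [0.733, 0.68, 0.001, 0.0]
force: [0.1, 0.1, -2.3]
grip_width: 0.442
finger_force: 40.6
time_s: 44.6
tcp_pos: [0.5063, 0.174, 0.1685]
tcp_rot: [0.733, 0.68, -0.001, -0.0]
force: [0.5, 0.3, -1.4]
grip_width: 0.442
finger_force: 40.6
time_s: 45.22
tcp_pos: [0.5304, 0.0413, 0.1688]
tcp_rot: [0.734, 0.679, -0.0, -0.0]
force: [-0.0, -0.5, -1.4]
grip_width: 0.438
finger_force: 40.5
time_s: 45.85
tcp_pos: [0.5304, 0.0428, 0.0968]
tcp_rot: [0.733, 0.68, -0.0, -0.0]
force: [0.6, -0.7, -1.2]
grip_width: 0.437
finger_force: 40.4
time_s: 46.1
tcp_pos: [0.5309, 0.0425, 0.0963]
tcp_rot: [0.733, 0.68, 0.0, 0.0]
force: [-0.3, 0.7, -1.8]
grip_width: 0.44
finger_force: 40.4
```

```bash
python3 -m handwheel '[[0,0,0,-0.02,0,0,0],[0.8,0,0,-0.01,0,0,0],[1,0,0,0,0,0,0],[1,0,0,0,0,0,0],[1,0,0,0,0,0,0]]'; python3 -m handwheel '[[1,0,0,0.3,0,0,0],[1,0,0,0.6,0,0,0],[1,0,0,0.7,0,0,0],[1,0,0,0.5,0,0,0],[1,0,0.3,0,0,0,0]]';python3 -m handwheel '[[1,0.2,0.7,0,0,0,0.2],[1,0.2,0.8,0,0,0,0.2],[1,0.2,0.8,0,0,0,0.32],[1,0.2,0.8,0,0,0,0],[1,0.2,0.8,0,0,0,0]]'; python3 -m handwheel '[[1,0.14,0.5,0,0,0,0],[1,0,0.26,0,0,0,0],[1,0,0,0,0,0,0],[1,0,0,0,0,0,0]]'; python3 chk.py oil_bottle
```

```text
time_s: 46.72
tcp_pos: [0.5307, 0.0425, 0.0941]
tcp_rot: [0.733, 0.68, 0.0, 0.0]
force: [-0.4, 0.5, 0.1]
grip_width: 1.006
finger_force: 0.0
time_s: 47.35
tcp_pos: [0.5318, 0.0602, 0.2223]
tcp_rot: [0.734, 0.679, 0.002, 0.002]
force: [0.6, -0.8, -1.0]
grip_width: 1.001
finger_force: 0.0
time_s: 47.98
tcp_pos: [0.5901, 0.2967, 0.2188]
tcp_rot: [0.707, 0.707, -0.001, -0.0]
force: [0.5, 0.2, 0.3]
grip_width: 0.999
finger_force: 0.0
time_s: 48.48
tcp_pos: [0.5987, 0.3391, 0.2199]
tcp_rot: [0.707, 0.707, -0.0, -0.0]
force: [-0.2, -1.0, -0.4]
grip_width: 1.0
finger_force: 0.0
oil_bottle 0.55 0.145 [531.4  42.9] [26.5 24.4] 43.3
```

Oil bottle is back within 1 mm. Last, the spray can, down to z about 0.0955.

```bash
python3 -m handwheel '[[1,0,0.01,-0.4,0,0,0],[1,0,0,-0.6,0,0,0],[1,0,0,-0.6,0,0,0],[1,0,0,-0.3,0,0,0],[1,0,0,-0.17,0,0,0]]'; python3 -m handwheel '[[1,0,0,0,0,0,0],[0.5,0,0,0,0,0,0],[0,0,0,0,0,0,0],[0,0,0,0,0,0,0],[0,0,0,0,0,0,0]]'; python3 -m handwheel '[[0,0,0,0,0,0,0],[0,0,0,0,0,0,0],[0,0,0,0,0,0,0]]'
```

```text
time_s: 49.2
tcp_pos: [0.5992, 0.3403, 0.0955]
tcp_rot: [0.707, 0.707, -0.0, -0.0]
force: [-0.7, -1.0, 0.4]
grip_width: 1.001
finger_force: 0.0
time_s: 49.82
tcp_pos: [0.5996, 0.341, 0.0971]
tcp_rot: [0.707, 0.707, 0.001, 0.0]
force: [-0.4, -0.1, 7.3]
grip_width: 0.607
finger_force: 41.2
time_s: 50.2
tcp_pos: [0.5997, 0.341, 0.0971]
tcp_rot: [0.707, 0.707, 0.001, 0.0]
force: [-0.1, -0.2, 6.4]
grip_width: 0.608
finger_force: 41.2
```

```bash
python3 -m handwheel '[[0,0,0,0.15,0,0,0],[0,0,0,0.3,0,0,0],[0,0,0,0.4,0,0,0],[0,0,0,0.3,0,0,0],[0,0,0,0.1,0,0,0]]'; python3 -m handwheel '[[0,0,-0.2,0,0,0,0],[0,-0.05,-0.5,0,0,0,0],[0,-0.05,-0.6,0,0,0,0],[0,-0.04,-0.7,0,0,0,0],[0,0,-0.7,0,0,0,0]]';python3 -m handwheel '[[0,0,-0.6,0,0,0,0],[0,0,-0.3,0,0,0,0],[0,0,-0.13,0,0,0,0],[0,0,0,-0.3,0,0,0],[0,0,0,-0.4,0,0,0]]'; python3 -m handwheel '[[0,0,0,-0.3,0,0,0],[0,0,0,-0.15,0,0,0],[0,0,0,-0.05,0,0,0],[0,0,0,-0.04,0,0,0],[0,0,0,0,0,0,0]]'
```

```text
time_s: 50.82
tcp_pos: [0.5996, 0.341, 0.1727]
tcp_rot: [0.707, 0.707, 0.001, 0.0]
force: [0.3, -0.1, -2.9]
grip_width: 0.61
finger_force: 42.6
time_s: 51.45
tcp_pos: [0.5896, 0.1767, 0.1699]
tcp_rot: [0.707, 0.707, -0.001, -0.0]
force: [0.5, -0.2, -3.5]
grip_width: 0.608
finger_force: 42.6
time_s: 52.08
tcp_pos: [0.591, 0.1177, 0.1286]
tcp_rot: [0.707, 0.707, 0.001, 0.0]
force: [-0.1, -0.0, -2.8]
grip_width: 0.607
finger_force: 42.6
time_s: 52.7
tcp_pos: [0.591, 0.1171, 0.0972]
tcp_rot: [0.707, 0.707, 0.0, 0.0]
force: [-0.7, 0.5, 0.6]
grip_width: 0.6
finger_force: 42.7
```

```bash
python3 -m handwheel '[[0.8,0,0,0,0,0,0],[1,0,0,0,0,0,0],[1,0,0,0,0,0,0],[1,0,0,0,0,0,0],[1,0,0,0.3,0,0,0]]'; python3 -m handwheel '[[1,0,0,0.6,0,0,0],[1,0,0,0.7,0,0,0],[1,0,0,0.7,0,0,0],[1,0,0.4,0,0,0,0],[1,0,0.8,0,0,0,0]]'; python3 -m handwheel '[[1,-0.3,0.8,0,0,0,0],[1,-0.4,0.8,0,0,0,0],[1,-0.4,0.8,0,0,0,0],[1,-0.4,0.8,0,0,0,0],[1,0,0.4,0,0,0,0]]';python3 -m handwheel '[[1,0,0,0,0,0,0],[1,0,0,0,0,0,0],[1,0,0,0,0,0,0]]'; python3 chk.py spray_can oil_bottle cone_tin squat_tin float_bowl; python3 -c "
from h import *
cv2.imwrite('pics/top4.png',snapshot('top')['frame'][:,:,::-1])"
```

```text
time_s: 53.32
tcp_pos: [0.5898, 0.1168, 0.1137]
tcp_rot: [0.707, 0.707, -0.001, -0.001]
force: [0.1, 0.3, -0.4]
grip_width: 0.999
finger_force: 0.0
time_s: 53.95
tcp_pos: [0.5911, 0.1886, 0.2353]
tcp_rot: [0.708, 0.706, 0.0, 0.0]
force: [0.5, 0.9, -0.3]
grip_width: 1.002
finger_force: 0.0
time_s: 54.58
tcp_pos: [0.4987, 0.4072, 0.2345]
tcp_rot: [0.706, 0.708, -0.0, -0.0]
force: [1.4, -0.6, 0.2]
grip_width: 0.999
finger_force: 0.0
time_s: 54.95
tcp_pos: [0.5009, 0.404, 0.2345]
tcp_rot: [0.707, 0.707, -0.0, 0.0]
force: [0.4, 0.0, -0.7]
grip_width: 0.996
finger_force: 0.0
spray_can 0.94 0.151 [590.5 116.3] [40. 40.] 89.8
oil_bottle 0.71 0.146 [532.   43.5] [24.7 25. ] 88.5
oil_bottle 0.54 0.145 [583.7 -38.4] [17.5 18.3] 86.9
cone_tin 0.88 0.145 [583.7 -38.4] [17.5 18.3] 86.9
cone_tin 0.87 0.14 [ 495.9 -192. ] [17.8 17.6] 84.6
cone_tin 0.82 0.14 [758.7 -60.1] [17.2 17. ] 62.3
cone_tin 0.27 0.102 [ 548.3 -320.2] [ 41.2 101.8] 23.8
float_bowl 0.55 0.148 [ 542.8 -324.7] [57.3 46. ] 17.0
```

View pics/top4.png

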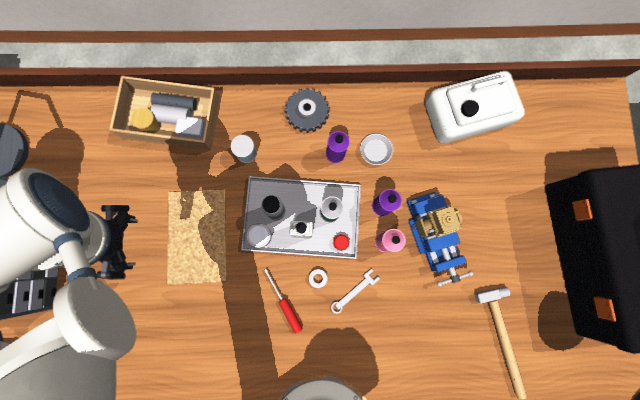

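The top view shows the spray can (271,204), oil bottle (301,228), cone tin (331,207) and squat tin (258,236) where they started. The bowl is on the carburettor (438,222) and the arm is clear, so I'm handing in.

```bash
python3 -c "
from rig import robot
print(robot.hand_in())"
```

```text
the job is handed in; nothing more can be done
None
```

The job is handed in with no verdict returned: by the last camera check the bowl sits flush and lined up on the carburettor, and the three containers are back upright within about 1 mm of where they stood.

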